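# Put the flat scraper away in the slotted rack on the wash ledge

## Robot

A 6-joint arm with a two-finger parallel gripper is mounted at the origin on the work surface. World frame = base frame: x ahead of the robot, y to its left, z up, the work surface at z = 0. Lengths are in m, angles in rad, forces in N, time in s.
With the tool pointing down it reaches from about 0.25 to 0.8 m from the base axis. Payload 3.9 kg.
Tool frame: the origin (TCP) lies at the very end of the fingers, on their centre line; the grasp point (between the pads) lies 19 mm behind it (manip.hold_point_z is the distance from the TCP to the grasp point, in m); z points along the fingers, y is the line along which they close (so a half turn about z gives the same grasp; the last joint's range is limited). The gripper opens to 85 mm and grips with 20 to 120 N. Pads are 22 mm wide; open, the fingers measure 114 mm over their backs; the gripper's body (76 mm by 85 mm) begins 54 mm behind the grasp point. The pads swing forward as they close: fully open they stand 13 mm farther back than shut.
Start: joints at [1.249, 0.26, -0.138, 1.173, 0, 1.571], TCP at [0.166, 0.498, 0.231] pointing down, gripper open.
Joint ranges: [-2.78, 2.78], [-0.83, 1.72], [-1.28, 1.37], [-1.9, 2.12], [-1.57, 1.48], [-3.14, 3.14]. Speed limits (rad/s): [2.57, 2.57, 3.14, 3.14, 3.14, 3.14].

## Interface

Orientations are given as a unit quaternion [x, y, z, w].
In Python, from bench import manip gives the robot as it stands.
- The arm moves only by the tool arm_command, never from a script. Its argument "deltas" is a list that holds one entry, the list of rows, each a list of 7 numbers: the turn, a rotation vector about the tool's x, y, z in degrees, then the shift along the tool's x, y, z in cm, then the closure in counts, from 0 (fully open) to 255 (shut). A call has 1 to 10 rows; each row is the pose to reach, as a shift and turn from the pose commanded when the call began, along the tool's axes at that moment; what a row does not reach only later rows make up. A row lasts 1/8 s, in which the tool goes at most 62.5 mm and 10.7 degrees, less where a joint would pass 70% of its speed; a pose out of reach is approached as far as the arm can. A call with a gripper value outside its range is refused whole. The fingers move at their own pace and stop on an object; "grip_force" is the grip in N (left out, the last holds). Time passes only in rows, so rows that repeat a pose let the fingers close. It gives the time, the measured TCP pose, the force, the opening and the grip force at its end, in the units of the state.
- manip.sense(): the state, without advancing time (a new reading comes with each control period).
- manip.grab_frame(name): name is "side" or "top"; returns (picture, depth): 420x560x3 uint8, blue, green, red; 420x560 float32, m along the optical axis (not along the pixel's ray), 0 where there is no reading.
- manip.camera_model(name): a dict with "intrinsics" (3x3 intrinsics, pixels), "view" (4x4, takes a point from world to camera coordinates). Camera axes: x right, y down, z forward; pixel columns grow to the right and rows downward; lengths in m; the calibration is good to about 2 mm. A picture is of the moment at which its call begins. camera_model takes no time and is no camera call.
- manip.finish_job(): hands the job in; it is judged then, once.
Trained networks look in the newest picture that a camera, given by its name, has taken for a name from the list of things; names that differ only in an ending like _2 or _b are one class to them, and where a whole thing is asked for, a point or a joint stands for the part that bears it (a point fixed in the world has none). Each returns a list of dicts, best first, with "conf" (0 to 1); they miss things now and then, are a little off and sometimes report something else, mostly with a low value. They report only what shows in the picture. A call takes as long as a camera call. They do not tell look-alikes from the thing itself.
- manip.masks_of(query, camera): "pixels" (420x560 bool, what is visible of it) and "uv" ([column, row] in pixels, amid what is visible of it).
The state is a dict: "t": time; "joint_positions": joint angles; "joint_vel": joint speeds; "joint_torque": joint torques, N m; "tool_pos": TCP position; "tool_rot": TCP orientation; "ft_force": force on the tool from outside, world axes, zero at the start; "moment": the same for the moment, N m; "finger_gap": opening from 0.0 (shut) to 1.0 (fully open); "finger_force": force on a finger pad.
Only numpy, scipy, OpenCV 4.12 (cv2) and the standard library are available. Lean on these libraries where they do the work, as an engineer would, in place of code of your own. Each camera call takes 0.05 s, during which the arm holds its last target. There are 200 camera calls.

## Task

Pick up the flat wooden scraper that stands on its edge on the cement ledge and put it away edge down in the longer of the two slots of the dark wooden rack, with its handle sticking out over either end. Lower it all the way to the bottom of the slot before you let go, leave it standing upright there, and do not disturb the scrubbing brush.

Things in the scene. Friction and masses are not known exactly. Their poses are not given: they have to be found in the camera images.
- scraper: flat wooden scraper, 22 mm thick, 190 g, cleaver outline, loose, standing on its blade's lower edge, left or right of the rack. Origin: middle of that edge; x along the blade away from the handle, y across the thickness, z up. Blade x -60 to 60, z 0 to 90 mm; handle x -148 to -60, z 60 to 90 mm; centre of mass x -21, z 50 mm. Pinch it across the thickness, near the top, beside the centre of mass
- rack: dark wooden block fixed to the ledge, 190 (x) by 132 (y) by 62 mm high; origin: centre of underside. Two empty slots along x, open at the top, 40 mm wide, 50 mm deep: the long one 144 mm long, centred at y +31 mm, the short one 84 mm, at y -31 mm. Slots point roughly away from the robot. A box, cups and a basin, up to 140 mm high, stand beyond it and far to the sides
- long_slot (a point): middle of the floor of the rack's long slot (12 mm above the ledge, 50 mm below the rack's top); x along the slot (144 mm), y across it (40 mm), z up
- brush: wooden scrubbing brush, 150 (x) by 55 (y) by 45 mm high, lying loose on its pale bristles on the ledge, on the other side of the rack from the scraper; origin: centre of its underside, z up. To be left alone
Things that resemble listed ones, but are neither listed nor needed, are in the scene too. Of the things that look like the scraper, take the one that is nearest to the robot's base at the start.

How it is judged:
By the outcome, as a careful person would: the job done as asked, in the order asked, and still so for the second after the job is handed in, with the robot touching nothing.
It also fails if it takes over 40 s, if anything falls off the work surface, if the arm or the gripper's body presses on something with over 40 N, if the wrist force passes 120 N, or if a joint passes its speed limit or range.

## Working session

There is one attempt and no reset: what is moved stays moved. The work goes in short steps, Python scripts to look and compute and a tool call to move; the robot and the scene stay as the last step left them, time stands still between calls to the robot, and variables do not carry over. Pictures are saved under pics/ and viewed, at most 10 in all, crops included, and the job is handed in when it is done.

Besides the shell and the picture viewer there is one more tool, called after "Request:" as name(argument=value, ...), one argument or row to a line, values as JSON. arm_command: Moves the arm, as the interface text tells. Its arguments: {"type":"object","properties":{"deltas":{"type":"array"},"grip_force":{"type":"number"}},"required":["deltas"]}

```bash
mkdir -p pics
cat > h.py <<'E'
import numpy as np, cv2
from bench import manip
from scipy.spatial.transform import Rotation as R
def cloud(name,d):
    m=manip.camera_model(name); K=np.array(m["intrinsics"]); V=np.array(m["view"])
    v,u=np.mgrid[:d.shape[0],:d.shape[1]]
    p=np.stack([(u-K[0,2])/K[0,0]*d,(v-K[1,2])/K[1,1]*d,d],-1)
    return (p-V[:3,3])@V[:3,:3]
def proj(name,P):
    m=manip.camera_model(name); K=np.array(m["intrinsics"]); V=np.array(m["view"])
    c=np.atleast_2d(P)@V[:3,:3].T+V[:3,3]; q=c@K.T
    return q[:,:2]/q[:,2:]
E
python3 - <<'E'
from h import *
np.set_printoptions(precision=4,suppress=True)
s=manip.sense(); print({k:np.round(v,4) for k,v in s.items()})
for c in ["top","side"]:
    im,d=manip.grab_frame(c); cv2.imwrite(f"pics/{c}0.png",im); P=cloud(c,d); np.save(f"{c}0.npy",P)
    np.save(f"{c}d.npy",d)
    for q in ["scraper","rack","brush"]:
        for i,m in enumerate(manip.masks_of(q,c)):
            k=m["pixels"]&(d>0); p=P[k]
            np.save(f"m_{c}_{q}_{i}.npy",m["pixels"])
            hi=p[p[:,2]>np.percentile(p[:,2],95)-.012][:,:2]
            r=cv2.minAreaRect((hi*1000).astype(np.float32))
            print(c,q,i,round(m["conf"],2),np.round(m["uv"]),k.sum(),"med",np.median(p,0),"z95",np.percentile(p[:,2],95).round(4),"toprect",np.round(r[0],1),np.round(r[1],1),round(r[2],1))
E
```

```text
{'t': np.float64(0.0), 'joint_positions': array([ 1.249 ,  0.2607, -0.1394,  1.1727, -0.    ,  1.5708]), 'joint_vel': array([ 0.0013, -0.0014, -0.0006,  0.0012,  0.0007,  0.0003]), 'joint_torque': array([  0.0019, -40.5673,  25.3924,   0.0187,  -0.0001,  -0.    ]), 'tool_pos': array([0.1658, 0.4974, 0.2305]), 'tool_rot': array([ 0.1602,  0.9871, -0.001 , -0.0001]), 'ft_force': array([0.7616, 0.0109, 0.2504]), 'moment': array([ 0.0708, -0.0241,  0.0049]), 'finger_force': np.float64(0.0), 'finger_gap': np.float64(1.0025)}
top scraper 0 0.9 [105. 255.] 1249 med [0.3672 0.5774 0.0872] z95 0.0927 toprect [378.  596.9] [204.9  23.1] 48.7
top scraper 1 0.69 [212. 243.] 833 med [0.4031 0.2967 0.0891] z95 0.0932 toprect [393.9 296.7] [200.4  23. ] 21.2
top scraper 2 0.63 [151. 180.] 1237 med [0.5689 0.4552 0.0875] z95 0.0929 toprect [587.2 461.6] [207.1  24.2] 6.9
top rack 0 0.71 [318. 169.] 3654 med [0.5912 0.0219 0.0606] z95 0.0651 toprect [590.3  20.8] [133.1 191.1] 86.9
top brush 0 0.83 [418. 218.] 1137 med [ 0.4681 -0.259   0.045 ] z95 0.0487 toprect [ 468.5 -261.1] [149.5  55.5] 23.6
side scraper 0 0.95 [282. 353.] 2038 med [0.3636 0.593  0.0804] z95 0.0917 toprect [377.4 600.3] [208.6  25.3] 49.0
side scraper 1 0.93 [217. 296.] 1926 med [0.5605 0.4688 0.0728] z95 0.0915 toprect [585.7 464.8] [207.2  27.1] 6.5
side scraper 2 0.67 [285. 255.] 1708 med [0.4156 0.3163 0.0699] z95 0.0914 toprect [394.4 300.8] [206.2  29.9] 21.3
side rack 0 0.65 [243. 184.] 2898 med [0.5849 0.0362 0.0527] z95 0.0645 toprect [589.3  24.4] [145.4 194.9] 87.7
side brush 0 0.88 [301. 135.] 707 med [ 0.4649 -0.25    0.0412] z95 0.0477 toprect [ 467.1 -257.5] [149.2  65.9] 21.9
```

View pics/top0.png

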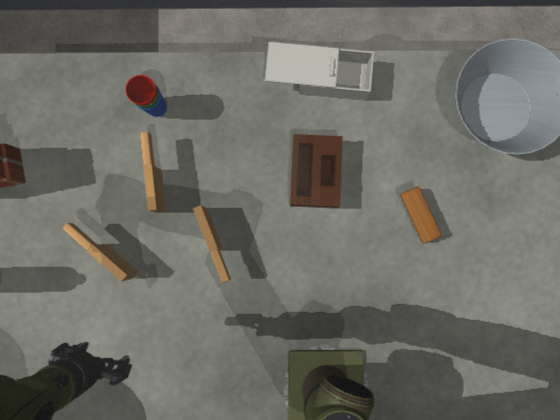

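View pics/side0.png

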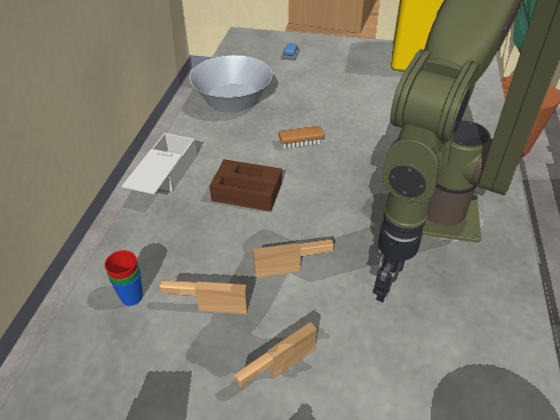

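Candidates that look like the scraper, top / side pixels:
- (105,255) / (282,353), at 0.71 m from the base
- (151,180) / (217,296), at 0.75 m
- (212,243) / (285,255), at 0.49 m, which is the nearest, so I take it

Its handle points toward the robot. The rack is at top (318,169), with the long slot on its left at about (305,168). The brush is at (418,218).

```bash
cat >> h.py <<'E'
def goto(pos,yaw,base=None):
    "row (deg, cm) to put TCP at pos, pointing down, tool x at yaw deg"
    s=manip.sense(); T=R.from_quat(s["tool_rot"]); 
    y=np.radians(yaw); x=np.array([np.cos(y),np.sin(y),0]); z=np.array([0,0,-1.]); G=R.from_matrix(np.stack([x,np.cross(z,x),z],1))
    return np.round(np.r_[(T.inv()*G).as_rotvec(degrees=True),T.inv().apply(np.array(pos)-s["tool_pos"])*100],2)
E
python3 - <<'E'
from h import *
np.set_printoptions(precision=4,suppress=True)
for c,i in [("top",1),("side",2)]:
    P=np.load(f"{c}0.npy"); m=np.load(f"m_{c}_scraper_{i}.npy"); p=P[m]
    zt=np.percentile(p[:,2],95); p=p[np.abs(p[:,2]-np.median(p[p[:,2]>zt-.006,2]))<.004]
    r=cv2.minAreaRect((p[:,:2]*1000).astype(np.float32)); print(c,"scraper top",r,len(p),zt)
    a=P[m]; ax=np.array([np.cos(np.radians(21.2)),np.sin(np.radians(21.2))]); t=a[:,:2]@ax
    low=a[:,2]<.05; print("along: all",np.percentile(t,[1,99]),"low",np.percentile(t[low],[1,99]) if low.sum()>5 else None, low.sum())
P=np.load("top0.npy")
# rack slots: points inside rack, below top, in rack frame
m=np.load("m_top_rack_0.npy"); m=cv2.morphologyEx(m.astype(np.uint8),cv2.MORPH_CLOSE,np.ones((25,25)))>0
p=P[m]; a=np.radians(-3.1); C=np.array([.5903,.0208])
q=(p[:,:2]-C)@np.array([[np.cos(a),-np.sin(a)],[np.sin(a),np.cos(a)]])
f=(p[:,2]<.022)&(np.abs(q[:,0])<.09)&(np.abs(q[:,1])<.062)
for sgn in (1,-1):
    k=f&(q[:,1]*sgn>0); print("slot",sgn,k.sum(),np.percentile(q[k],[2,98],axis=0),np.median(p[k],0))
print(goto([.375,.29,.16],201))
im=cv2.imread("pics/side0.png")[150:320,190:350]; im2=cv2.imread("pics/top0.png")[120:290,190:350]
cv2.imwrite("pics/crop.png",cv2.resize(np.hstack([im,im2]),None,fx=2.4,fy=2.4,interpolation=cv2.INTER_CUBIC))
E
```

```text
top scraper top ((393.9034423828125, 296.7401123046875), (200.4339599609375, 22.991436004638672), 21.20176124572754) 598 0.09324080981480386
along: all [0.3774 0.5724] low [0.4578 0.5744] 87
side scraper top ((394.8535461425781, 300.51507568359375), (204.500244140625, 27.890987396240234), 20.90850257873535) 514 0.09148493057370516
along: all [0.3775 0.5793] low [0.4442 0.5792] 566
slot 1 695 [[-0.0641  0.0118]
 [ 0.0712  0.0491]] [0.5955 0.0507 0.0125]
slot -1 368 [[-0.033  -0.0506]
 [ 0.0415 -0.0159]] [ 0.5928 -0.0129  0.0124]
[ -0.01  -0.01 -39.44 -26.4  -13.12   7.12]
```

View pics/crop.png

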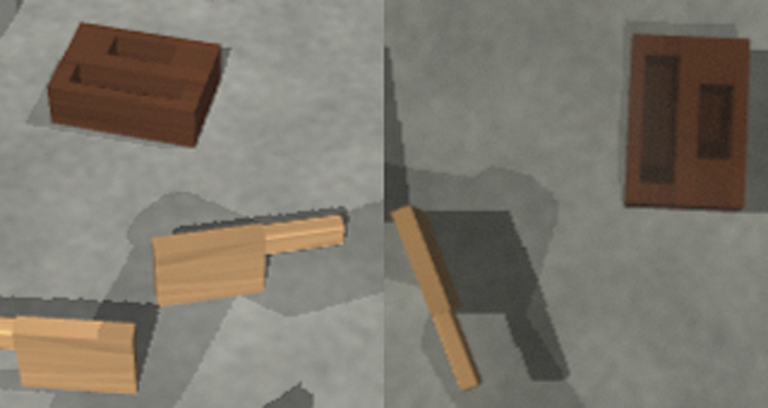

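The crop shows the nearest scraper (in the crop, handle to the right and blade at about (210,265)) standing on its edge. The longer slot is the rack's left one in the top view.

```bash
python3 -c "
from h import *
print(goto([.4175,.3064,.15],201.1))"
```

```text
[-1.000e-02 -1.000e-02 -3.954e+01 -2.992e+01 -1.022e+01  8.120e+00]
```

Request:
arm_command(
  deltas=[
    [[0,0,-8,-6,-2,0,0],[0,0,-16,-12,-4,1,0],[0,0,-24,-18,-6,3,0],[0,0,-32,-24,-8,6,0],[0,0,-39.5,-29.9,-10.2,8.1,0],[0,0,-39.5,-29.9,-10.2,8.1,0],[0,0,-39.5,-29.9,-10.2,8.1,0],[0,0,-39.5,-29.9,-10.2,8.1,0],[0,0,-39.5,-29.9,-10.2,8.1,0]],
  ],
  grip_force=40,
)

```text
t: 1.52
tool_pos: [0.4168, 0.308, 0.151]
tool_rot: [-0.184, 0.983, 0.0, 0.0]
ft_force: [-0.1, 0.7, 0.4]
finger_gap: 1.002
finger_force: 0.0
```

Run:
```python
from h import *
s=manip.sense(); print(s["t"],s["tool_pos"],s["joint_positions"],goto([.4175,.3064,.06],201.1))
out=[]
for c in ["side","top"]:
    im,d=manip.grab_frame(c)
    u,v=proj(c,[.4175,.3064,.08])[0].astype(int); cv2.circle(im,(u,v),2,(255,0,255),-1); print(c,u,v)
    v=min(v,335);out.append(cv2.resize(im[max(v-85,0):v+85,u-80:u+80],(384,408)))
cv2.imwrite("pics/hover.png",np.hstack(out))
```

```text
1.525 [0.41675592 0.30801125 0.15104295] [ 6.36278689e-01  2.95731419e-01 -3.05891393e-01  9.67961397e-01
  3.06632228e-04  2.66611421e-01] [ 0.04  0.06  0.08 -0.   -0.18  9.1 ]
side 284 250
top 208 235
```

View pics/hover.png

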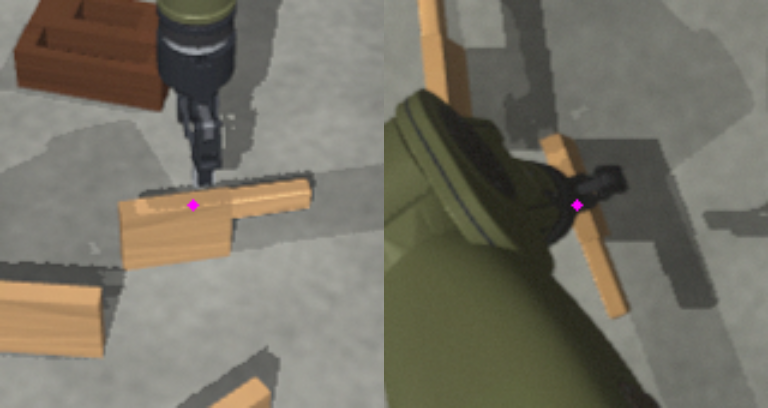

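The fingers straddle the blade (hover crop: grasp point at (193,205) in the side view, (577,205) in the top view). I'll go down and grip.

Request:
arm_command(
  deltas=[
    [[0,0,0,0,-0.2,3,0],[0,0,0,0,-0.2,6,0],[0,0,0,0,-0.2,8,0],[0,0,0,0,-0.2,9.1,0],[0,0,0,0,-0.2,9.1,0],[0,0,0,0,-0.2,9.1,0]],
  ],
)

```text
t: 2.38
tool_pos: [0.4187, 0.3055, 0.0602]
tool_rot: [-0.183, 0.983, 0.0, 0.001]
ft_force: [0.0, -0.9, 0.6]
finger_gap: 1.0
finger_force: 0.0
```

Request:
arm_command(
  deltas=[
    [[0,0,0,0,0,0,255],[0,0,0,0,0,0,255],[0,0,0,0,0,0,255],[0,0,0,0,0,0,255],[0,0,0,0,0,0,255],[0,0,0,0,0,0,255],[0,0,0,0,0,0,255],[0,0,0,0,0,0,255]],
  ],
  grip_force=50,
)

```text
t: 3.38
tool_pos: [0.4183, 0.3049, 0.0595]
tool_rot: [-0.183, 0.983, 0.0, 0.0]
ft_force: [-1.1, -0.0, 4.3]
finger_gap: 0.245
finger_force: 52.9
```

Request:
arm_command(
  deltas=[
    [[0,0,0,0,0,-1,255],[0,0,0,0,0,-3,255],[0,0,0,0,0,-6,255],[0,0,0,0,0,-9,255],[0,0,0,0,0,-11,255],[0,0,0,0,0,-11,255],[0,0,0,0,0,-11,255]],
  ],
)

```text
t: 4.25
tool_pos: [0.4175, 0.3044, 0.1684]
tool_rot: [-0.183, 0.983, -0.0, -0.001]
ft_force: [-0.7, -0.9, -1.2]
finger_gap: 0.249
finger_force: 52.2
```

```bash
cat > fit.py <<'E'
from h import *
def held(c,show=None):
    "pose of held scraper from mask near tool: top-face/side points in tool-centred blade frame"
    s=manip.sense(); im,d=manip.grab_frame(c); P=cloud(c,d); 
    if show: cv2.imwrite(show,im)
    for m in manip.masks_of("scraper",c):
        p=P[m["pixels"]&(d>0)]; 
        if np.linalg.norm(np.median(p,0)[:2]-s["tool_pos"][:2])>.09: continue
        zt=np.percentile(p[:,2],97); k=p[p[:,2]>zt-.01]
        r=cv2.minAreaRect((k[:,:2]*1000).astype(np.float32))
        x=-R.from_quat(s["tool_rot"]).as_matrix()[:,0]; t=(p-s["tool_pos"])@x; l=(p[:,0]-s["tool_pos"][0])*-x[1]+(p[:,1]-s["tool_pos"][1])*x[0]
        # tilt of upper edge in the blade plane and of the side face
        b=np.round(t/.01); e=np.array([[b0*.01,np.percentile(p[b==b0,2],95)] for b0 in np.unique(b) if (b==b0).sum()>8])
        lo=np.array([[b0*.01,np.percentile(p[b==b0,2],3)] for b0 in np.unique(b) if (b==b0).sum()>8 and -.03<b0*.01<.07])
        print(c,m["conf"],len(p),"rect",np.round(r[0],1),np.round(r[1],1),round(r[2],1),"t",np.percentile(t,[1,99]).round(4),"l",np.percentile(l,[5,50,95]).round(4),"zt",zt.round(4),
          "pitch",np.degrees(np.polyfit(e[:,0],e[:,1],1)[0]).round(2),"low z",np.median(lo[:,1]).round(4) if len(lo) else None,"pitchlow",np.degrees(np.polyfit(lo[:,0],lo[:,1],1)[0]).round(2) if len(lo)>3 else None)
E
python3 - <<'E'
from fit import *
held("side","pics/lift_s.png"); held("top","pics/lift_t.png")
s=manip.sense(); print(s["finger_gap"],s["ft_force"],s["tool_pos"])
print("to slot hover",goto([.572,.0529,.18],176.9))
E
```

```text
side 0.81 1848 rect [385.8 320.1] [206.7  76.2] 20.6 t [-0.1249  0.0789] l [-0.0062  0.0112  0.0146] zt 0.2004 pitch -1.24 low z 0.1092 pitchlow 21.58
top 0.69 782 rect [395.3 294.8] [207.8  22.6] 21.1 t [-0.1247  0.0788] l [-0.0116 -0.0062  0.0078] zt 0.2017 pitch -1.86 low z 0.1187 pitchlow 0.04
0.2498209447670807 [-0.04370579  0.82284151 -2.38918966] [0.41746134 0.3043486  0.16818708]
to slot hover [ -0.06  -0.12  24.16  -5.38 -29.02  -1.18]
```

View pics/lift_s.png

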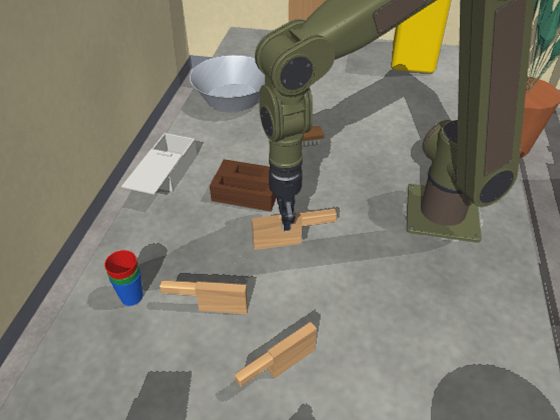

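The scraper is held level (side view, blade at (277,231)), and the brush and the other scrapers haven't moved. I'll carry it over the slot.

Request:
arm_command(
  deltas=[
    [[0,0,2,-0.5,-3,-1,255],[0,0,6,-1.5,-8,-1.2,255],[0,0,11,-2.5,-13,-1.2,255],[0,0,16,-3.5,-18,-1.2,255],[0,0,20,-4.5,-23,-1.2,255],[0,0,23,-5,-27,-1.2,255],[0,0,24.2,-5.4,-29,-1.2,255],[0,0,24.2,-5.4,-29,-1.2,255],[0,0,24.2,-5.4,-29,-1.2,255],[0,0,24.2,-5.4,-29,-1.2,255]],
  ],
)

```text
t: 5.7
tool_pos: [0.5721, 0.0548, 0.1813]
tool_rot: [0.026, 1.0, 0.0, -0.0]
ft_force: [-0.1, -0.5, -2.0]
finger_gap: 0.249
finger_force: 52.2
```

Run:
```python
from fit import *
held("side","pics/hov_s.png"); held("top","pics/hov_t.png")
s=manip.sense(); print(s["finger_gap"],s["ft_force"],s["tool_pos"],s["joint_positions"])
print("to above rack",goto([.571,.0529,.13],176.9), "down",goto([.571,.0529,.0725],176.9))
a=[cv2.resize(cv2.imread(f"pics/hov_{c}.png")[y:y+140,x:x+140],(400,400)) for c,y,x in (("s",90,180),("t",110,240))]
cv2.imwrite("pics/hov.png",np.hstack(a))
```

```text
side 0.97 1556 rect [546.5  67.5] [208.7  62.5] 1.4 t [-0.1281  0.077 ] l [-0.0113  0.01    0.0149] zt 0.2134 pitch -1.18 low z 0.0554 pitchlow -3.37
side 0.64 2511 rect [588.4  23.9] [142.1 191.4] 87.3 t [-0.0772  0.1123] l [-0.083  -0.0014  0.0367] zt 0.0649 pitch 0.15 low z 0.0035 pitchlow 3.62
0.24628665549829115 [ 0.37157192  0.51707092 -0.82908992] [0.57250031 0.05433205 0.18144445] [ 9.45804048e-02  3.69380991e-01 -1.10513919e-01  1.09078876e+00
  7.05284249e-05  1.48110987e-01]
to above rack [ 0.    0.01  0.03  0.14 -0.15  5.14] down [ 0.000e+00  1.000e-02  3.000e-02  1.400e-01 -1.500e-01  1.089e+01]
```

View pics/hov.png

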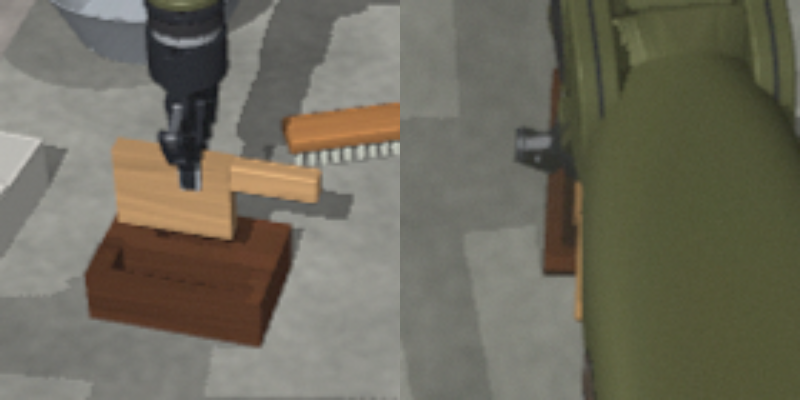

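The side crop shows the scraper upright above the rack, in line with the slot. I'll lower it in stages and watch the force.

Request:
arm_command(
  deltas=[
    [[0,0,0,0.1,-0.2,2,255],[0,0,0,0.1,-0.2,4,255],[0,0,0,0.1,-0.2,5,255],[0,0,0,0.1,-0.2,6,255],[0,0,0,0.1,-0.2,6.8,255],[0,0,0,0.1,-0.2,7.3,255],[0,0,0,0.1,-0.2,7.3,255]],
  ],
)

```text
t: 6.78
tool_pos: [0.5715, 0.0517, 0.1081]
tool_rot: [0.027, 1.0, -0.0, -0.0]
ft_force: [-0.5, -0.4, -1.9]
finger_gap: 0.251
finger_force: 52.1
```

Run:
```python
from fit import *
held("side","pics/in_s.png")
s=manip.sense(); print(s["finger_gap"],s["ft_force"],s["tool_pos"])
print("down",goto([.571,.0529,.0735],176.9))
cv2.imwrite("pics/in.png",cv2.resize(cv2.imread("pics/in_s.png")[110:250,180:320],(560,560),interpolation=cv2.INTER_CUBIC))
```

```text
side 0.78 1344 rect [546.1  68.2] [ 59.2 207.5] 88.3 t [-0.128   0.0766] l [-0.0062  0.0099  0.0151] zt 0.1407 pitch -1.45 low z 0.0548 pitchlow 5.53
0.2485223146278615 [-0.46759488  0.35059165 -1.68179999] [0.57193533 0.05166431 0.10859974]
down [ 0.    0.03 -0.04  0.1   0.12  3.51]
```

View pics/in.png

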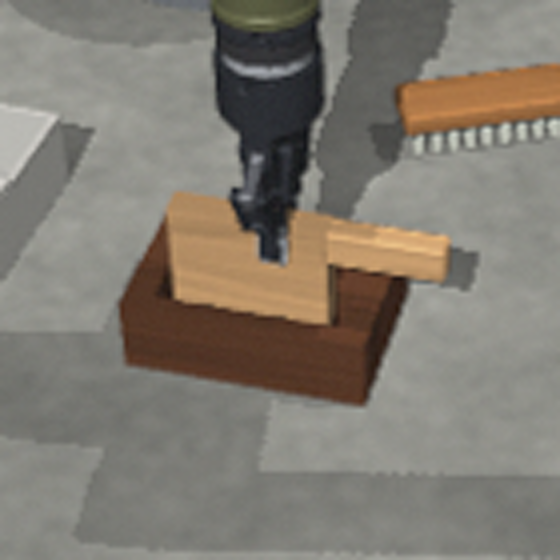

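The blade is entering the slot without contact (blade bottom at (170–330, 295–320) in the crop). Next I'll lower it to near the bottom and then feel for the floor.

Request:
arm_command(
  deltas=[
    [[0,0,0,0,0.1,1,255],[0,0,0,0,0.1,2,255],[0,0,0,0,0.1,2.7,255],[0,0,0,0,0.1,3.2,255],[0,0,0,0,0.1,3.4,255],[0,0,0,0,0.1,3.4,255],[0,0,0,0,0.1,3.4,255]],
  ],
)

```text
t: 7.75
tool_pos: [0.572, 0.0527, 0.0746]
tool_rot: [0.027, 1.0, 0.0, 0.0]
ft_force: [0.3, -0.5, -1.9]
finger_gap: 0.25
finger_force: 52.1
```

Request:
arm_command(
  deltas=[
    [[0,0,0,0,0,0.1,255],[0,0,0,0,0,0.2,255],[0,0,0,0,0,0.2,255]],
  ],
)

```text
t: 8.12
tool_pos: [0.5716, 0.0527, 0.0723]
tool_rot: [0.027, 1.0, -0.0, -0.0]
ft_force: [-0.4, 0.6, -1.6]
finger_gap: 0.252
finger_force: 52.1
```

Request:
arm_command(
  deltas=[
    [[0,0,0,0,0,0.1,255],[0,0,0,0,0,0.1,255]],
  ],
)

```text
t: 8.38
tool_pos: [0.5718, 0.0527, 0.0716]
tool_rot: [0.027, 1.0, 0.0, 0.0]
ft_force: [-1.2, -0.8, 0.7]
finger_gap: 0.254
finger_force: 52.3
```

Request:
arm_command(
  deltas=[
    [[0,0,0,0,0,0.1,255],[0,0,0,0,0,0.1,255]],
  ],
)

```text
t: 8.62
tool_pos: [0.5718, 0.0527, 0.0715]
tool_rot: [0.027, 1.0, 0.0, 0.0]
ft_force: [-2.6, 0.1, 7.4]
finger_gap: 0.252
finger_force: 53.3
```

The floor is reached: 7 N upward, with the TCP 12 mm higher than at the pick, which matches the slot floor height. I'll release and rise.

Request:
arm_command(
  deltas=[
    [[0,0,0,0,0,0,150],[0,0,0,0,0,0,120],[0,0,0,0,0,0,60],[0,0,0,0,0,0,60],[0,0,0,0,0,0,60],[0,0,0,0,0,0,60]],
  ],
)

```text
t: 9.38
tool_pos: [0.5717, 0.0527, 0.0703]
tool_rot: [0.027, 1.0, 0.0, -0.0]
ft_force: [0.0, 0.3, -0.3]
finger_gap: 0.762
finger_force: 0.0
```

Request:
arm_command(
  deltas=[
    [[0,0,0,0,0,-1,60],[0,0,0,0,0,-3,60],[0,0,0,0,0,-6,60],[0,0,0,0,0,-10,60],[0,0,0,0,0,-14,60],[0,0,0,0,0,-14,60],[0,0,0,0,0,-14,60]],
  ],
)

```text
t: 10.25
tool_pos: [0.5715, 0.0527, 0.2103]
tool_rot: [0.027, 1.0, 0.0, 0.0]
ft_force: [0.3, 0.2, -0.8]
finger_gap: 0.765
finger_force: 0.0
```

Run:
```python
from fit import *
held("side","pics/fin_s.png")
s=manip.sense(); print(s["t"],s["finger_gap"],s["ft_force"],s["tool_pos"])
cv2.imwrite("pics/fin.png",cv2.resize(cv2.imread("pics/fin_s.png")[90:250,180:340],(560,560),interpolation=cv2.INTER_CUBIC))
```

```text
10.35 0.7681994106376199 [ 0.82192491 -0.264535    0.01378085] [0.5707216  0.0525994  0.20905754]
```

View pics/fin.png

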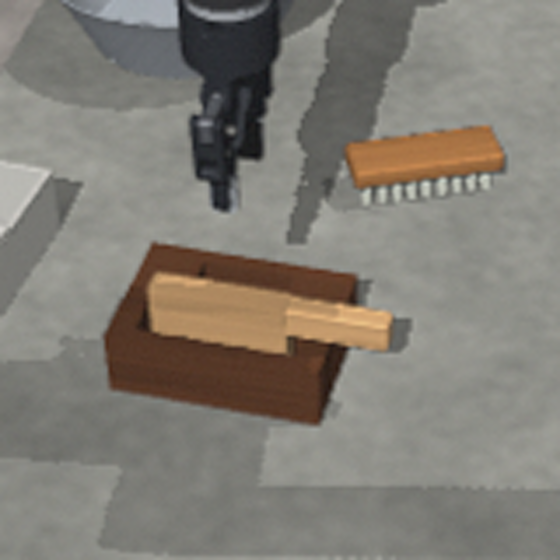

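The scraper stands upright in the long slot with its handle over the near end (handle at (340,325) in the crop). The brush is unmoved and the gripper is clear.

```bash
python3 -c "
from h import *
print(manip.finish_job())"
```

```text
the job is handed in; nothing more can be done
None
```

The scraper nearest the robot stands upright at the bottom of the rack's long slot, with its handle over the end facing the robot; the brush was not touched, and the job was handed in at about 10 s.

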